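# Clamp the amber tube with the butterfly knob

### The job

Stand the blue-capped amber glass tube upright on the bench between the jaws of the blue bench clamp and let go of it. Then turn the red winged knob clockwise until the spring pad holds the tube snugly against the fixed jaw, firm but well short of crushing the glass (about 13 N), and leave it so. Do not bump the white control box beside the knob, and leave the other things where they are.

Things in the scene. Friction and masses are not known exactly. Their poses are not given: they have to be found in the camera images.
- tube_mid (a point): Centre of the loose amber glass tube with blue screw cap: upright cylinder, 30 mm diameter, 90 mm tall (cap: top 26 mm), 84 to 168 g, standing on the bench; this point is on its axis 45 mm above its foot, z along the axis. To set it between the jaws (38 mm high) grip it 65 to 72 mm above the bench.
- clamp: Bench clamp, fixed. Origin at bench level under the knob's axis. In its frame: blue housing 70 x 70 mm, 55 mm high, centred on the origin; fixed jaw at -y; between them a black flat pad (36 mm wide, 37 mm high) on a stem, which the knob drives towards -y, 8 mm per rad. A 16 mm high rail joins housing and jaw along x = +41 mm. The tube stands on bare bench between pad and jaw.
- jaw: Fixed aluminium jaw, 38 mm high, with a flat rubber face 36 mm wide that looks towards the clamp's +y. Origin on the bench below the middle of that face, at y = -105 mm of the clamp. Axes as the clamp's.
- slot (a point): Point on the bench, at y = -90 mm of the clamp, where the tube's axis is once it is clamped against the fixed jaw. Stand the tube here, or up to 4 mm towards the clamp's +y so as to clear the jaw; keep within 8 mm along the clamp's x. Axes as the clamp's.
- pad_guide (a point): Where the pad's stem leaves the housing, 22 mm above the bench. The pad's face starts 14 to 34 mm from here towards the jaw (room for the tube 35 to 56 mm). The pad is a preloaded spring plunger: the push jumps to 7 N at first touch, which must be felt, then grows 9.6 N per rad of knob; it bottoms 1.5 rad past touch. Wanted 10 to 18 N: 0.35 to 1.1 rad past touch; over 24 N the glass cracks.
- wing_grip (a point): Middle of the red winged knob, on its upright axis, 78 mm above the bench. Its wings are one flat upright blade, 52 mm long, 8 mm thick, 64 to 90 mm above the bench. It lies along this point's x; the fingers close across it, along y. It may have to turn up to 4.5 rad, so regrip. To regrip, lift clear of the blade. Axes: z up.
- wing: The same red winged knob, origin on its axis 60 mm above the bench. Clockwise from above tightens. Turning takes a steady 0.15 to 0.2 N m, plus 0.008 N m per N of push (first touch: a jump of 0.05 N m; 13 N: 0.1 N m). It sits on its shaft through a torsion spring of 2 N m per rad, so it winds up about 0.1 rad before the shaft turns and springs back so much on release; the clamp stays tight.
- panel: White control box fixed beside the knob, 120 x 50 mm, 92 mm high; origin and axes as the clamp's. Its face is at y = +34 mm of the clamp, along the clamp's x. The blade's tips (26 mm from the axis) pass 8 mm from it, so open the fingers only a little there (under 25 mm between the pads). Not to be pressed with more than 6 N.
- white_bottle: Loose white plastic bottle, yellow cap, 30 mm diameter, 80 mm tall, origin under its foot; a bystander, to be left in place. It may stand where the tube stood in another run.
- beaker: Loose empty glass beaker, 68 mm across, 75 mm tall, origin under its foot; a bystander.
- jar: Loose white jar with a green lid, 52 mm across, 60 mm tall, origin under its foot; a bystander.

How it is judged:
By the outcome, as a careful person would: the job done as asked, in the order asked, and still so for the second after the job is handed in, with the robot touching nothing.
It also fails if it takes over 72 s, if anything falls off the work surface, if the arm or the gripper's body presses on something with over 40 N, if the wrist force passes 120 N, or if a joint passes its speed limit or range.

### The arm

A 7-joint arm with a two-finger parallel gripper is mounted at the origin on the work surface. World frame = base frame: x ahead of the robot, y to its left, z up, the work surface at z = 0. Lengths are in mm, angles in rad, forces in N, time in s.
With the tool pointing down it reaches from about 400 to 875 mm from the base axis. Payload 4.4 kg.
Tool frame: the origin (TCP) lies at the very end of the fingers, on their centre line; the grasp point (between the pads) lies 19 mm behind it; z points along the fingers, y is the line along which they close (so a half turn about z gives the same grasp; the last joint's range is limited). The gripper opens to 85 mm and grips with 20 to 120 N. Pads are 22 mm wide; open, the fingers measure 114 mm over their backs; the gripper's body (76 mm by 85 mm) begins 54 mm behind the grasp point. The pads swing forward as they close: fully open they stand 13 mm farther back than shut.
Start: joints at [1.061, 0.628, 0.038, 1.517, -0.027, 0.996, -0.02], TCP at [279.122, -587.034, 231.313] pointing down, gripper open.
Joint ranges: [-3.06, 3.06], [-0.37, 2.12], [-1.25, 1.32], [0.18, 2.47], [-1.1, 4.24], [0.23, 1.98], [-2.94, 2.94]. Speed limits (rad/s): [2.57, 2.57, 3.14, 3.14, 3.14, 3.14, 3.14].

### API

Orientations are given as [roll, pitch, yaw] about the fixed x, y, z axes, in that order (R = Rz(yaw) Ry(pitch) Rx(roll)).
In Python, from cell import ctrl gives the robot as it stands.
- The arm moves only by the tool step_arm, never from a script. Its argument "series" is a list that holds one entry, the list of rows, each a list of 7 numbers: the turn, a rotation vector about the tool's x, y, z as a fraction of full scale, then the shift along the tool's x, y, z as a fraction of full scale, then the closure, from 0 (fully open) to 1 (shut). In form: [[[ax, ay, az, tx, ty, tz, gripper], ...]]. A call has 1 to 12 rows; each row shifts and turns the commanded pose from where the row before left it, along the tool's axes as they then stand; what a row does not reach is not made up. Full scale, the value 1, is 150 mm for a shift and 45 degrees for a turn. A row lasts 1/10 s, in which the tool goes at most 50 mm and 8.59 degrees, less where a joint would pass 70% of its speed; a pose out of reach is approached as far as the arm can. A call with a number of a shift or a turn outside -1 to 1 is refused whole. A call with a gripper value outside its range is refused whole. The fingers move at their own pace and stop on an object; the grip force is fixed at half the most. Time passes only in rows, so rows that do not move let the fingers close. It gives the time, the measured TCP pose, the force, the opening and the grip force at its end, in the units of the state.
- ctrl.read_state(): the state, without advancing time (a new reading comes with each control period).
- ctrl.get_image(name): name is "scene" or "top" or "wrist"; returns a dict with "img" (420x560x3 uint8, red, green, blue), "fx", "fy", "cx", "cy" (pixels), "R" (3x3) and "t" (3): a world point X has camera coordinates R X + t. Camera axes: x right, y down, z forward; pixel columns grow to the right and rows downward; lengths in mm; the calibration is good to about 2 mm. The wrist camera is an equidistant fisheye: a pixel r from the principal point sees the ray r / f radians off the axis. A picture is of the moment at which its call begins. There is no depth.
- ctrl.finish_job(): hands the job in; it is judged then, once.
Trained networks look in a picture, given as the dict that the camera call returned (one of the last four; its "shot" number tells which), for a name from the list of things; names that differ only in an ending like _2 or _b are one class to them, and where a whole thing is asked for, a point or a joint stands for the part that bears it (a point fixed in the world has none). Each returns a list of dicts, best first, with "score" (0 to 1); they miss things now and then, are a little off and sometimes report something else, mostly with a low value. They report only what shows in the picture. A call takes as long as a camera call.
- ctrl.recognise(picture, thing): "centre" ([column, row] in pixels, amid what is visible of it).
The state is a dict: "clock": time; "qpos": joint angles; "qd": joint speeds; "tau": joint torques, N m; "eef_pos": TCP position; "tool_rot": TCP orientation; "force": force on the tool from outside, world axes, zero at the start; "torque": the same for the moment, N m; "width": finger opening in mm; "gripper_force": force on a finger pad.
Only numpy, scipy, OpenCV 4.12 (cv2) and the standard library are available. Lean on these libraries where they do the work, as an engineer would, in place of code of your own. Each camera call takes 0.05 s, during which the arm holds its last target. There are 200 camera calls.

## Working session

There is one attempt and no reset: what is moved stays moved. The work goes in short steps, Python scripts to look and compute and a tool call to move; the robot and the scene stay as the last step left them, time stands still between calls to the robot, and variables do not carry over. Pictures are saved under pics/ and viewed, at most 10 in all, crops included, and the job is handed in when it is done.

Besides the shell and the picture viewer there is one more tool, called after "Request:" as name(argument=value, ...) on one line, values as JSON. step_arm: Moves the arm, as the interface text tells. Shift numbers are shares of 150 mm and turn numbers shares of 45 degrees, none past 1 either way. Its arguments: {"type":"object","properties":{"series":{"type":"array","items":{"type":"array","items":{"type":"array","items":{"type":"number","minimum":-1,"maximum":1}}}}},"required":["series"]}

```bash
ls; mkdir -p pics
cat > h.py <<'E'
import numpy as np, cv2
from cell import ctrl
def get(n,save=None):
    p=ctrl.get_image(n)
    if save: cv2.imwrite('pics/'+save,cv2.cvtColor(p['img'],cv2.COLOR_RGB2BGR))
    return p
def ray(p,uv,wrist=False):
    x=(uv[0]-p['cx'])/p['fx'];y=(uv[1]-p['cy'])/p['fy']
    if wrist:
        r=np.hypot(x,y); d=np.array([np.sin(r)*x/r,np.sin(r)*y/r,np.cos(r)]) if r>0 else np.array([0,0,1.])
    else: d=np.array([x,y,1.])
    R=np.array(p['R']);t=np.array(p['t'])
    return -R.T@t, R.T@d
def atz(p,uv,z,wrist=False):
    c,d=ray(p,uv,wrist); return c+d*(z-c[2])/d[2]
def proj(p,X,wrist=False):
    c=np.array(p['R'])@np.array(X)+np.array(p['t'])
    if wrist:
        r=np.arctan2(np.hypot(c[0],c[1]),c[2]); n=np.hypot(c[0],c[1])+1e-9
        return p['cx']+p['fx']*r*c[0]/n,p['cy']+p['fy']*r*c[1]/n
    return p['cx']+p['fx']*c[0]/c[2],p['cy']+p['fy']*c[1]/c[2]
E
python3 - <<'E'
from h import *
s=ctrl.read_state();print({k:np.round(v,3) for k,v in s.items()})
H={'tube_mid':45,'clamp':30,'jaw':20,'pad_guide':22,'wing_grip':78,'panel':46,'white_bottle':40,'beaker':37,'jar':30}
for n in('top','scene','wrist'):
    p=get(n,n+'1.png');w=n=='wrist'
    print(n,p['fx'],np.round(-np.array(p['R']).T@p['t']))
    for k,z in H.items():
        for r in ctrl.recognise(p,k)[:2]: print(k,np.round(r['centre']),round(r['score'],2),np.round(atz(p,r['centre'],z,w)))
a=[cv2.imread(f'pics/{n}1.png') for n in('top','scene')]
E
```

```text
pics
{'clock': np.float64(0.0), 'qpos': array([ 1.061,  0.629,  0.038,  1.518, -0.027,  0.996, -0.02 ]), 'qd': array([-0.002, -0.   ,  0.   ,  0.001,  0.001, -0.001,  0.001]), 'tau': array([-1.0000e-03, -5.6341e+01,  1.2260e+00, -1.9345e+01,  1.1000e-02,
        1.0000e-02,  0.0000e+00]), 'eef_pos': array([ 278.854, -586.442,  230.369]), 'tool_rot': array([-3.14 ,  0.   ,  0.444]), 'force': array([-0.281,  0.331, -0.789]), 'torque': array([ 0.054,  0.011, -0.019]), 'gripper_force': np.float64(0.0), 'width': np.float64(85.267)}
top 449.268701015796 [ 473.   89. 1224.]
tube_mid [365. 270.] 0.69 [ 457. -159.   45.]
clamp [244. 255.] 0.63 [503. 160.  30.]
jaw [295. 247.] 0.5 [520.  24.  20.]
jaw [248. 254.] 0.29 [504. 148.  20.]
pad_guide [242. 256.] 0.58 [499. 165.  22.]
wing_grip [253. 258.] 0.51 [493. 134.  78.]
panel [225. 263.] 0.61 [483. 208.  46.]
white_bottle [363. 210.] 0.44 [ 615. -159.   40.]
beaker [281. 167.] 0.93 [737.  58.  37.]
jar [152. 258.] 0.85 [498. 401.  30.]
scene 522.8726762361075 [1071.  568. 1005.]
tube_mid [248. 133.] 0.91 [ 460. -164.   45.]
clamp [334. 213.] 0.7 [486. 153.  30.]
jaw [283. 192.] 0.51 [520.  22.  20.]
pad_guide [337. 211.] 0.77 [473. 150.  22.]
wing_grip [328. 200.] 0.5 [496. 140.  78.]
panel [353. 218.] 0.76 [477. 200.  46.]
panel [327. 202.] 0.69 [483. 127.  46.]
white_bottle [204. 175.] 0.63 [ 628. -141.   40.]
white_bottle [339. 211.] 0.4 [479. 162.  40.]
beaker [230. 250.] 0.88 [724.  60.  37.]
jar [419. 282.] 0.76 [495. 398.  30.]
wrist 325.19226210127806 [ 350. -554.  374.]
```

View pics/top1.png

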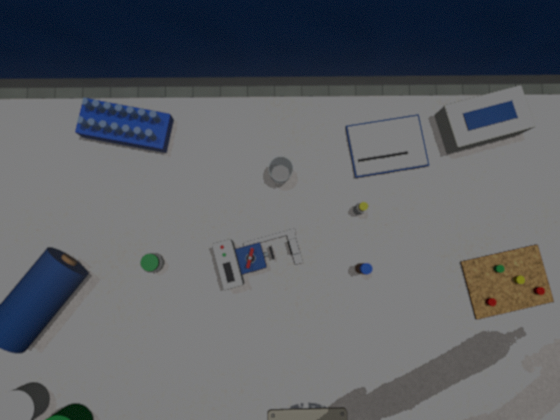

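View pics/scene1.png

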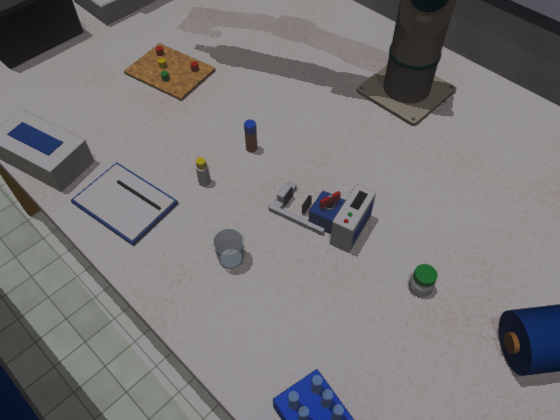

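The top view shows the knob at about (250,258), the jaw at about (295,247), the rail on the far side and the control box at about (228,264). The tube's cap is at about (366,269). The scene view agrees. I'll zoom in on the clamp.

Run:
```python
import cv2,numpy as np
a=cv2.imread('pics/top1.png')[220:300,205:310]; b=cv2.imread('pics/scene1.png')[170:255,260:385]
a=cv2.resize(a,None,fx=5,fy=5,interpolation=cv2.INTER_CUBIC)
a=np.clip(a.astype(float)*1.6,0,255).astype('uint8')
cv2.imwrite('pics/ta.png',a)
```

```text
(no output)
```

View pics/ta.png

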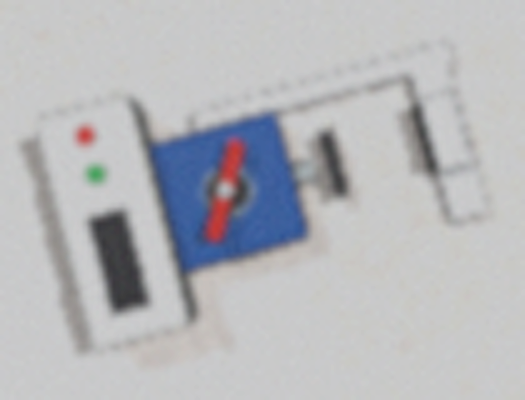

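Run:
```python
from h import *
p=get('top')
f=lambda x,y:(205+x/5,220+y/5)
def P(x,y,z): return atz(p,f(x,y),z)
print('knob',P(226,189,90))
c=[P(*q,55) for q in((152,145),(277,113),(308,238),(187,272))];print(np.round(c),'ctr',np.mean(c,0))
for a,b in((0,1),(3,2)): d=c[b]-c[a];print('len',np.hypot(*d[:2]),'yaw',np.arctan2(d[0],-d[1]))
for a,b in((3,0),(2,1)): d=c[b]-c[a];print('len',np.hypot(*d[:2]),'yaw',np.arctan2(d[1],d[0]))
jf=P(420,141,38);pf=P(342,162,37);print('jawface',jf,'pad',pf)
b=P(237,142,90)-P(213,240,90);print('blade yaw',np.arctan2(b[1],b[0]),np.hypot(*b[:2]))
for th in(.22,.25,.28):
  O=P(226,189,90);O[2]=0;y=np.array([-np.sin(th),np.cos(th),0]);x=np.array([np.cos(th),np.sin(th),0])
  print(th,'jaw rel',(jf-O)@x,(jf-O)@y,'pad',(pf-O)@x,(pf-O)@y,'slot',O-90*y)
m=cv2.cvtColor(p['img'],cv2.COLOR_RGB2HSV)
mk=cv2.inRange(m,(105,100,90),(130,255,255));mk[:,:345]=0;mk[:,390:]=0;mk[:250]=0;mk[290:]=0
ys,xs=np.nonzero(mk);print(len(xs),xs.min(),xs.max(),ys.min(),ys.max(),'cap',atz(p,(xs.mean(),ys.mean()),88))
```

```text
knob [493.45005547 139.86437841  90.        ]
[[517. 179.  55.]
 [533. 115.  55.]
 [468.  99.  55.]
 [452. 162.  55.]] ctr [492.61075798 138.84597407  55.        ]
len 66.742379311314 yaw 0.23376487799598883
len 64.5946908866824 yaw 0.25410937195089844
len 67.85134784759704 yaw 0.26192652113043274
len 66.51086001089115 yaw 0.22999852327042225
jawface [517.75924841  39.80893427  38.        ] pad [507.47893717  81.09059201  37.        ]
blade yaw -0.2516572481229313 50.29822483513765
0.22 jaw rel 1.8882175201789033 -102.9488387367409 pad 0.864568619656354 -60.41870579883314 slot [513.09072155  52.03360797   0.        ]
0.25 jaw rel -1.200634027154357 -102.95915326273732 pad -0.9481097090676017 -60.417452588499785 slot [515.7164118   52.66226045   0.        ]
0.28 jaw rel -4.28840508490354 -102.87681150033163 pad -2.7599348030488824 -60.36182774889249 slot [518.32206384  53.36938896   0.        ]
98 361 371 263 273 cap [ 462.12851854 -151.21638776   88.        ]
```

Request:
step_arm(series=[[[0,0,0,0.213,-0.189,0,0],[0,0,0,0.213,-0.189,0,0],[0,0,0,0.213,-0.189,0,0],[0,0,0,0.213,-0.189,0,0],[0,0,0,0.213,-0.189,0,0],[0,0,0,0.213,-0.189,0,0],[0,0,0,0.213,-0.189,0,0],[0,0,0,0.213,-0.189,0,0],[0,0,0,0.213,-0.189,0,0],[0,0,0,0.213,-0.189,0,0],[0,0,0,0.213,-0.189,0,0],[0,0,0,0,0,0,0]]])

```text
clock: 2.75
eef_pos: [465.5, -147.7, 231.6]
tool_rot: [-3.14, -0.004, 0.454]
force: [-0.3, -0.2, 0.2]
width: 85.8
gripper_force: 0.0
```

Request:
step_arm(series=[[[0,0,-0.176,0,0,0,0],[0,0,-0.176,0,0,0,0],[0,0,-0.176,0,0,0,0],[0,0,-0.176,0,0,0,0],[0,0,-0.176,0,0,0,0],[0,0,-0.176,0,0,0,0],[0,0,-0.176,0,0,0,0],[0,0,-0.176,0,0,0,0],[0,0,-0.176,0,0,0,0],[0,0,-0.176,0,0,0,0],[0,0,0,0,0,0,0],[0,0,0,0,0,0,0]]])

```text
clock: 3.95
eef_pos: [462.5, -155.2, 231.4]
tool_rot: [3.142, 0.0, 1.822]
force: [0.4, 1.0, 0.1]
width: 85.6
gripper_force: 0.0
```

```bash
cat > m.py <<'E'
from h import *
def to(x,y,z,yaw):
    s=ctrl.read_state();c=s['eef_pos'];w=s['tool_rot'][2]
    d=np.array([x,y,z])-c;X=[np.cos(w),np.sin(w)];Y=[np.sin(w),-np.cos(w)]
    print('at',np.round(c,1),np.round(s['tool_rot'],3),'shift units xyz',np.round(np.array([d[:2]@X,d[:2]@Y,-d[2]])/150,3),'az',np.round(-((yaw-w+np.pi)%(2*np.pi)-np.pi)/np.radians(45),3),'q',np.round(s['qpos'],2))
E
python3 - <<'E'
from m import *
p=get('wrist','w1.png')
for r in ctrl.recognise(p,'tube_mid')[:2]: print(r['centre'],r['score'],atz(p,r['centre'],45,True))
print(proj(p,(462,-153,90),True),proj(p,(462,-153,0),True))
to(462,-153,200,1.82)
E
```

```text
[278.5, 180.4] 0.92 [ 462.8147237  -157.37784395   45.        ]
(np.float64(278.75025270459565), np.float64(187.34688683043214)) (np.float64(278.806797993773), np.float64(167.6836278901651))
at [ 462.6 -154.8  231.4] [3.142 0.    1.823] shift units xyz [ 0.013 -0.001  0.209] az 0.004 q [ 0.53  0.42 -0.37  1.95  0.2   0.81  0.3 ]
```

View pics/w1.png

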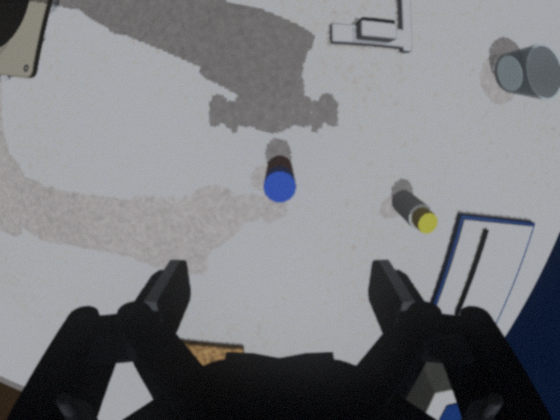

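Request:
step_arm(series=[[[0,0,0,0.008,0,0.24,0],[0,0,0,0,0,0.24,0],[0,0,0,0,0,0.24,0],[0,0,0,0,0,0.24,0],[0,0,0,0,0,0.16,0],[0,0,0,0,0,0.1,0],[0,0,0,0,0,0,0],[0,0,0,0,0,0,0]]])

```text
clock: 4.85
eef_pos: [462.6, -153.3, 48.5]
tool_rot: [-3.141, 0.0, 1.826]
force: [0.4, 0.2, -1.0]
width: 85.1
gripper_force: 0.0
```

Run:
```python
from m import *
p=get('wrist','w2.png')
to(462,-154,48,1.82)
```

```text
at [ 463.  -153.4   49. ] [3.141e+00 1.000e-03 1.826e+00] shift units xyz [-0.002 -0.007  0.007] az 0.007 q [ 0.4   0.71 -0.2   2.1   0.38  0.36  0.14]
```

View pics/w2.png

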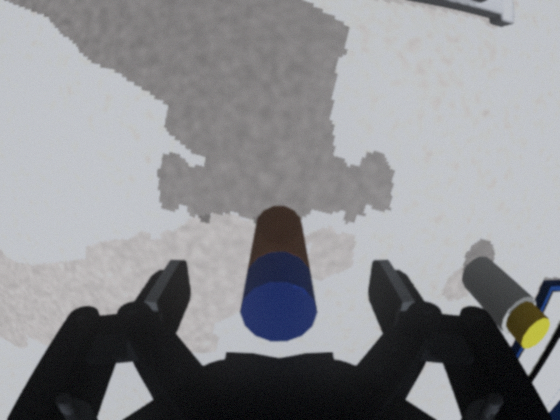

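The tube stands centred between the fingers at (279,290), so I'll grip and lift.

Request:
step_arm(series=[[[0,0,0,0,0,0,1],[0,0,0,0,0,0,1],[0,0,0,0,0,0,1],[0,0,0,0,0,0,1],[0,0,0,0,0,0,1],[0,0,0,0,0,0,1],[0,0,0,0,0,0,1],[0,0,0,0,0,0,1]]])

```text
clock: 5.7
eef_pos: [462.5, -153.5, 48.9]
tool_rot: [3.141, 0.001, 1.826]
force: [-0.6, -0.5, 5.6]
width: 28.6
gripper_force: 58.8
```

Request:
step_arm(series=[[[0,0,0,0,0,-0.1,1],[0,0,0,0,0,-0.2,1],[0,0,0,0,0,-0.2,1],[0,0,0,0,0,-0.1,1],[0,0,0,0,0,0,1]]])

```text
clock: 6.2
eef_pos: [463.7, -153.8, 140.2]
tool_rot: [3.138, 0.002, 1.826]
force: [1.0, 0.4, -1.7]
width: 28.7
gripper_force: 59.3
```

Run:
```python
from m import *
p=get('wrist','w3.png')
# clamp-frame estimate and predicted slot pixels
to(515,54,137,1.82); to(510,80,137,1.82)
for k,z in(('jaw',20),('clamp',30),('wing_grip',78)):
  for r in ctrl.recognise(p,k)[:1]: print(k,r['centre'],r['score'],atz(p,r['centre'],z,True))
```

```text
at [ 462.7 -153.6  138.9] [3.140e+00 1.000e-03 1.826e+00] shift units xyz [1.252 0.686 0.013] az 0.007 q [ 0.48  0.56 -0.31  2.05  0.3   0.58  0.21]
at [ 462.7 -153.6  138.9] [3.140e+00 1.000e-03 1.826e+00] shift units xyz [1.428 0.698 0.013] az 0.007 q [ 0.48  0.56 -0.31  2.05  0.3   0.58  0.21]
jaw [403.8, 9.7] 0.81 [524.26254394  30.38336278  20.        ]
clamp [400.4, 17.1] 0.61 [519.85464893  18.64144835  30.        ]
wing_grip [279.2, 280.2] 0.31 [ 476.07191362 -198.91560475   78.        ]
```

Request:
step_arm(series=[[[0,0,0.007,0.15,0.115,0,1],[0,0,0,0.15,0.115,0,1],[0,0,0,0.15,0.115,0,1],[0,0,0,0.15,0.115,0,1],[0,0,0,0.15,0.115,0,1],[0,0,0,0.15,0.115,0,1],[0,0,0,0,0,0,1],[0,0,0,0,0,0,1]]])

```text
clock: 7.2
eef_pos: [528.3, 3.7, 137.1]
tool_rot: [-3.139, -0.0, 1.822]
force: [-0.3, -0.5, -1.1]
width: 28.7
gripper_force: 59.4
```

Run:
```python
from m import *
p=get('wrist','w4.png')
to(515,54,137,1.82)
O=np.array([493,139.5,0]);th=.245
x=np.array([np.cos(th),np.sin(th),0]);y=np.array([-np.sin(th),np.cos(th),0]);z=np.array([0,0,1])
im=cv2.cvtColor(p['img'],cv2.COLOR_RGB2BGR)
def L(a,b,c):
    q=[tuple(int(round(v)) for v in proj(p,O+u[0]*x+u[1]*y+u[2]*z,True)) for u in(a,b)];cv2.line(im,q[0],q[1],c,1)
L((-18,-105,38),(18,-105,38),(0,0,255))
h=[(-35,-35,55),(35,-35,55),(35,35,55),(-35,35,55)]
for i in range(4): L(h[i],h[(i+1)%4],(0,255,255))
L((-60,34,92),(60,34,92),(0,255,0))
L((0,0,90),(0,0,55),(255,0,255))
L((-18,-60,37),(18,-60,37),(255,255,0))
cv2.imwrite('pics/w4o.png',cv2.resize(im,(784,588)))
```

```text
at [528.    2.5 137.2] [-3.139  0.     1.821] shift units xyz [0.354 0.001 0.001] az 0.001 q [ 0.13  0.6  -0.29  1.94  0.27  0.64 -0.08]
```

View pics/w4o.png

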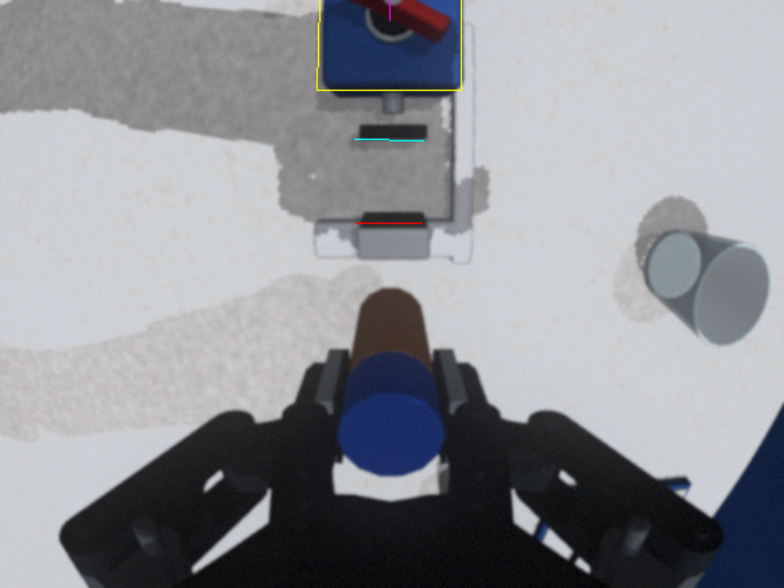

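The overlay fits the picture. The jaw face is at about row 223 and the pad front at about row 139 (784-wide picture), which leaves roughly 45 mm of room. Next I'll check where the tube sits in the grip.

Run:
```python
from m import *
p=get('wrist')
s=ctrl.read_state();c=s['eef_pos'].copy()
hsv=cv2.cvtColor(p['img'],cv2.COLOR_RGB2HSV)
mk=cv2.inRange(hsv,(110,80,70),(130,255,255));mk[:240]=0;mk[345:]=0;mk[:,:230]=0;mk[:,330:]=0
ys,xs=np.nonzero(mk);print('blue',xs.min(),xs.max(),ys.min(),ys.max())
th=s['tool_rot'][2];X=np.array([np.cos(th),np.sin(th),0]);Y=np.array([np.sin(th),-np.cos(th),0])
for k in(-3,0,3):
  t=np.array([c[0],c[1],c[2]+41.])+k*X
  q=[proj(p,t+15*(np.cos(a)*X+np.sin(a)*Y),True) for a in np.linspace(0,6.28,60)]
  b=np.array([c[0],c[1],c[2]-49.])+k*X
  q2=[proj(p,b+15*(np.cos(a)*X+np.sin(a)*Y),True) for a in np.linspace(0,6.28,60)]
  q=np.array(q);q2=np.array(q2);print(k,'top',q.min(0),q.max(0),'bottom minrow',q2.min(0),q2.max(0))
O=np.array([493,139.5,0]);th=.245
x=np.array([np.cos(th),np.sin(th),0]);y=np.array([-np.sin(th),np.cos(th),0])
for z in(0,38): print(z,[np.round(np.array(proj(p,O+y*(-105)+x*u+[0,0,z],True))*1.4) for u in(-18,18)])
to(515.7,55,137,1.82)
```

```text
blue 241 317 252 339
-3 top [239.25809569 290.80107895] [315.95431316 349.66320169] bottom minrow [255.10561522 211.10825157] [301.99969985 254.29100977]
0 top [238.77961512 283.94852345] [316.40296905 344.51166086] bottom minrow [254.98390524 206.52961792] [302.11958438 250.19142365]
3 top [238.29917482 276.91169233] [316.85353066 339.20593386] bottom minrow [254.86387474 201.90815186] [302.23791368 246.04100032]
0 [array([361., 211.]), array([419., 211.])]
38 [array([356., 221.]), array([423., 221.])]
at [528.    1.9 137.4] [-3.139  0.     1.82 ] shift units xyz [0.363 0.007 0.003] az -0.001 q [ 0.13  0.6  -0.29  1.94  0.27  0.64 -0.08]
```

Request:
step_arm(series=[[[0,0,0,0.12,0.007,0,1],[0,0,0,0.12,0,0,1],[0,0,0,0.115,0,0,1],[0,0,0,0,0,0,1],[0,0,0,0,0,0,1],[0,0,0,0,0,0.12,1],[0,0,0,0,0,0.12,1],[0,0,0,0,0,0,1],[0,0,0,0,0,0,1]]])

```text
clock: 8.2
eef_pos: [517.0, 53.6, 102.3]
tool_rot: [-3.141, 0.001, 1.819]
force: [-0.7, 0.2, -1.1]
width: 28.7
gripper_force: 59.4
```

Run:
```python
from m import *
p=get('wrist','w5.png')
O=np.array([493,139.5,0]);th=.245
x=np.array([np.cos(th),np.sin(th),0]);y=np.array([-np.sin(th),np.cos(th),0])
t=O+1.5*x-88.7*y
to(t[0],t[1],49,1.82)
i=cv2.imread('pics/w5.png');cv2.imwrite('pics/w5b.png',cv2.resize(i[120:360,120:440],(800,600)))
```

```text
at [517.5  54.1 102.8] [3.141 0.    1.819] shift units xyz [ 0.001 -0.01   0.358] az -0.001 q [ 0.01  0.65 -0.25  1.99  0.29  0.54 -0.2 ]
```

View pics/w5b.png

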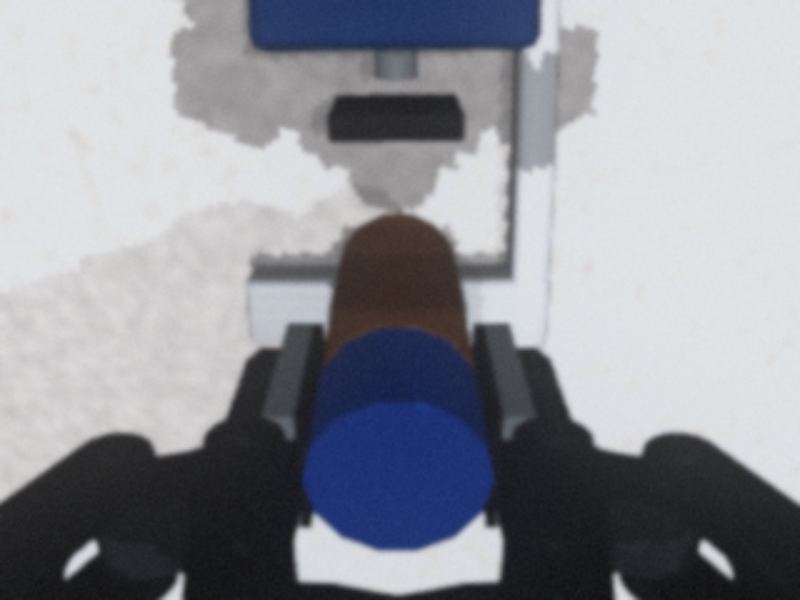

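The tube is lined up with the pad and jaw at about column 397, so I'll lower it slowly and watch the force.

Request:
step_arm(series=[[[0,0,0,0,0,0.07,1],[0,0,0,0,0,0.07,1],[0,0,0,0,0,0,1]]])

```text
clock: 8.55
eef_pos: [515.9, 54.7, 80.0]
tool_rot: [-3.139, -0.0, 1.821]
force: [-0.7, -0.4, -1.9]
width: 28.7
gripper_force: 59.4
```

Request:
step_arm(series=[[[0,0,0,0,0,0.07,1],[0,0,0,0,0,0.07,1],[0,0,0,0,0,0.06,1],[0,0,0,0,0,0,1],[0,0,0,0,0,0,1]]])

```text
clock: 9.05
eef_pos: [516.7, 55.0, 50.9]
tool_rot: [-3.141, -0.0, 1.821]
force: [-0.7, 0.0, -1.2]
width: 28.5
gripper_force: 59.4
```

Request:
step_arm(series=[[[0,0,0,0,0,0.008,1],[0,0,0,0,0,0.004,1],[0,0,0,0,0,0,1],[0,0,0,0,0,0,1]]])

```text
clock: 9.45
eef_pos: [517.1, 55.0, 49.7]
tool_rot: [3.141, 0.0, 1.82]
force: [-0.2, 0.5, -0.9]
width: 28.5
gripper_force: 59.4
```

Request:
step_arm(series=[[[0,0,0,0,0,0.006,1],[0,0,0,0,0,0,1],[0,0,0,0,0,0,1]]])

```text
clock: 9.75
eef_pos: [517.2, 55.0, 48.9]
tool_rot: [3.141, 0.0, 1.821]
force: [-0.4, -0.3, 3.8]
width: 28.7
gripper_force: 59.7
```

Request:
step_arm(series=[[[0,0,0,0,0,0,0.2],[0,0,0,0,0,0,0.2],[0,0,0,0,0,0,0.2],[0,0,0,0,0,0,0.2],[0,0,0,0,0,0,0.2],[0,0,0,0,0,0,0.2],[0,0,0,0,0,-0.1,0.2],[0,0,0,0,0,-0.2,0.2],[0,0,0,0,0,-0.3,0.2],[0,0,0,0,0,-0.15,0.2],[0,0,0,0,0,0,0.2]]])

```text
clock: 10.85
eef_pos: [519.3, 55.4, 164.4]
tool_rot: [3.135, 0.001, 1.82]
force: [0.0, 0.2, -0.8]
width: 68.2
gripper_force: 0.0
```

Run:
```python
from m import *
p=get('wrist','w6.png')
to(493.5,140,165,2.89)
i=cv2.imread('pics/w6.png');cv2.imwrite('pics/w6b.png',cv2.resize(i[0:330,100:460],(720,600)))
```

```text
at [518.   55.  162.5] [3.138e+00 1.000e-03 1.820e+00] shift units xyz [ 0.589 -0.018 -0.016] az -1.362 q [ 0.04  0.55 -0.3   1.94  0.25  0.68 -0.16]
```

View pics/w6b.png

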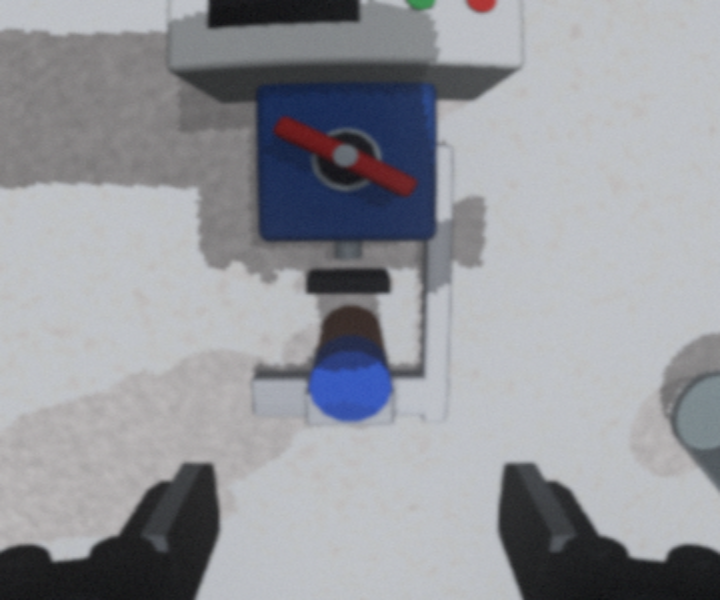

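The tube stands upright between pad and jaw. The knob hub is at about (345,155) in the crop, with the blade running from (285,127) to (405,184).

Run:
```python
from m import *
p=get('wrist')
f=lambda x,y:(100+x/2,y*.55)
a,b=[atz(p,f(*q),90,True) for q in((279,124),(411,188))]
print(a,b,'mid',(a+b)/2,'hub',atz(p,f(345,155),90,True),'yaw',np.arctan2(*(b-a)[[1,0]]),np.linalg.norm(a-b))
hsv=cv2.cvtColor(p['img'],cv2.COLOR_RGB2HSV)
mk=(cv2.inRange(hsv,(0,150,70),(8,255,255))|cv2.inRange(hsv,(172,150,70),(180,255,255)));mk[:50]=0;mk[115:]=0;mk[:,:230]=0;mk[:,320:]=0
r=cv2.minAreaRect(np.argwhere(mk)[:,::-1].astype(np.float32));print(r,atz(p,r[0],86,True))
ctrl_yaw=np.arctan2(*(b-a)[[1,0]])
to(493.5,140,165,2.89)
```

```text
[468.86101433 146.73157349  90.        ] [516.29050014 134.36795795  90.        ] mid [492.57575724 140.54976572  90.        ] hub [492.52204558 140.59601662  90.        ] yaw -0.254998917344747 49.01443780478686
((274.73699951171875, 84.99308013916016), (76.5882339477539, 10.705883979797363), 28.07248878479004) [493.79612548 141.31817241  86.        ]
at [516.9  54.8 161.3] [3.141 0.    1.82 ] shift units xyz [ 0.589 -0.011 -0.025] az -1.362 q [ 0.04  0.55 -0.3   1.95  0.25  0.68 -0.16]
```

Request:
step_arm(series=[[[0,0,0,0.2,-0.007,0,0.75],[0,0,0,0.2,-0.007,0,0.75],[0,0,0,0.192,0,0,0.75],[0,0,-0.17,0,0,0,0.75],[0,0,-0.17,0,0,0,0.75],[0,0,-0.17,0,0,0,0.75],[0,0,-0.17,0,0,0,0.75],[0,0,-0.17,0,0,0,0.75],[0,0,-0.17,0,0,0,0.75],[0,0,-0.17,0,0,0,0.75],[0,0,-0.17,0,0,0,0.75],[0,0,0,0,0,0,0.75]]])

```text
clock: 12.15
eef_pos: [491.9, 140.1, 159.4]
tool_rot: [-3.141, -0.003, 2.889]
force: [0.1, 0.4, 0.1]
width: 21.2
gripper_force: 0.0
```

Run:
```python
from m import *
to(493,140.4,110,2.887); s=ctrl.read_state();print(s['width'],s['torque'])
```

```text
at [491.9 140.1 159.4] [-3.141e+00 -3.000e-03  2.889e+00] shift units xyz [-0.007  0.004  0.33 ] az 0.003 q [ 0.07  0.6  -0.6   1.96  0.49  0.73  0.5 ]
21.249849922510382 [0.00525596 0.02512687 0.00436923]
```

Request:
step_arm(series=[[[0,0,0,-0.007,0.004,0.2,0.75],[0,0,0,0,0,0.2,0.75],[0,0,0,0,0,0.08,0.75],[0,0,0,0,0,0.08,0.75],[0,0,0,0,0,0.08,0.75],[0,0,0,0,0,0,0.75],[0,0,0,0,0,0,0.75]]])

```text
clock: 12.85
eef_pos: [494.0, 141.1, 65.0]
tool_rot: [3.141, -0.0, 2.889]
force: [0.4, -0.2, -4.9]
width: 21.3
gripper_force: 3.4
```

Request:
step_arm(series=[[[0,0,0,0,0,0,1],[0,0,0,0,0,0,1],[0,0,0,0,0,0,1],[0,0,0,0,0,0,1],[0,0,0,0,0,0,1]]])

```text
clock: 13.35
eef_pos: [494.0, 141.1, 65.3]
tool_rot: [3.141, -0.0, 2.889]
force: [-1.9, 1.9, -5.3]
width: 16.9
gripper_force: 59.1
```

```bash
cat > st.py <<'E'
from m import *
T=[];F=[];W=[];P=[]
for _ in range(3):
    ctrl.get_image('top'); s=ctrl.read_state();T.append(s['torque'][2]);F.append(s['force']);W.append(s['tool_rot'][2]);P.append(s['eef_pos'])
print('tz',np.round(T,3),'F',np.round(np.mean(F,0),1),'yaw',np.round(np.mean(W),3),'w',round(float(s['width']),1),np.round(np.mean(P,0),1),'q7',round(s['qpos'][6],2),'tau7',np.round(s['tau'][6],3),round(float(s['clock']),2))
E
python3 st.py
```

```text
tz [-0.008 -0.052 -0.015] F [-1.4  1.9 -3.7] yaw 2.889 w 16.7 [494.  141.1  65.3] q7 0.37 tau7 0.002 13.5
```

Run:
```python
from m import *
get('wrist','w7.png');get('scene','s7.png')
i=cv2.imread('pics/w7.png');j=cv2.imread('pics/s7.png')
a=cv2.resize(i[150:400,100:460],(432,300));b=cv2.resize(j[140:260,250:400],(375,300),interpolation=cv2.INTER_CUBIC)
cv2.imwrite('pics/c7.png',np.hstack([cv2.resize(np.clip(a*1.8,0,255).astype('uint8'),(425,300)),b]))
```

```text
(no output)
```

View pics/c7.png

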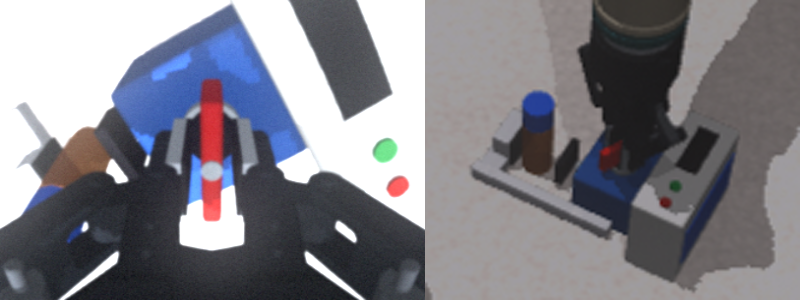

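The pads (about 183 and 240 px) sit evenly on either side of the blade at 211 with a gap. They are clasping the hub below it, so I'll open a little, rise a few mm and grip the blade.

Request:
step_arm(series=[[[0,0,0,0,0,0,0.74],[0,0,0,0,0,0,0.74],[0,0,0,0,0,-0.03,0.74],[0,0,0,0,0,-0.03,0.74],[0,0,0,0,0,0,0.74],[0,0,0,0,0,0,1],[0,0,0,0,0,0,1],[0,0,0,0,0,0,1],[0,0,0,0,0,0,1],[0,0,0,0,0,0,1]]])

```text
clock: 14.6
eef_pos: [494.6, 141.0, 74.6]
tool_rot: [3.141, 0.001, 2.889]
force: [-0.7, -0.1, 6.6]
width: 6.4
gripper_force: 62.3
```

```bash
python3 st.py
```

```text
tz [-0.003  0.012  0.002] F [-0.2 -0.3  6.2] yaw 2.889 w 6.3 [494.5 140.9  74.6] q7 0.38 tau7 -0.002 14.75
```

Request:
step_arm(series=[[[0,0,0.127,0,0,0,1],[0,0,0.127,0,0,0,1],[0,0,0.127,0,0,0,1],[0,0,0.127,0,0,0,1],[0,0,0.127,0,0,0,1],[0,0,0.127,0,0,0,1],[0,0,0,0,0,0,1]]])

```text
clock: 15.45
eef_pos: [494.3, 140.5, 74.6]
tool_rot: [-3.141, 0.001, 2.289]
force: [-0.5, -0.9, 6.3]
width: 6.0
gripper_force: 62.3
```

```bash
python3 st.py
```

```text
tz [0.17  0.222 0.212] F [-0.2 -1.5  6.1] yaw 2.291 w 6.5 [494.3 140.5  74.6] q7 -0.04 tau7 -0.186 15.6
```

Request:
step_arm(series=[[[0,0,0.127,0,0,0,1],[0,0,0.127,0,0,0,1],[0,0,0.127,0,0,0,1],[0,0,0.127,0,0,0,1],[0,0,0,0,0,0,1]]])

```text
clock: 16.1
eef_pos: [493.9, 140.3, 74.6]
tool_rot: [-3.141, 0.001, 1.89]
force: [-0.7, -0.8, 6.8]
width: 6.5
gripper_force: 62.5
```

```bash
cat > tq.py <<'E'
from m import *
T=[];U=[];F=[]
for _ in range(5):
    ctrl.get_image('top'); s=ctrl.read_state();T.append(s['torque'][2]);U.append(s['tau'][6]);F.append(s['force'])
l=f"yaw {s['tool_rot'][2]:.3f} tz {np.mean(T):.3f} tau7 {np.mean(U):.3f} F {np.round(np.mean(F,0),1)} w {s['width']:.1f} pos {np.round(s['eef_pos'],1)} t {s['clock']:.2f}"
print(l);open('log','a').write(l+'\n')
E
python3 tq.py
```

```text
yaw 1.892 tz 0.167 tau7 -0.207 F [-0.9 -1.1  7.4] w 6.2 pos [494.  140.3  74.6] t 16.35
```

Request:
step_arm(series=[[[0,0,0.127,0,0,0,1],[0,0,0,0,0,0,1]]])

```text
clock: 16.55
eef_pos: [493.8, 140.3, 74.6]
tool_rot: [-3.141, 0.001, 1.79]
force: [-1.6, -1.0, 8.0]
width: 6.2
gripper_force: 62.5
```

```bash
python3 tq.py
```

```text
yaw 1.792 tz 0.190 tau7 -0.208 F [-1.7 -1.   7.4] w 6.6 pos [493.9 140.3  74.6] t 16.80
```

Request:
step_arm(series=[[[0,0,0.127,0,0,0,1],[0,0,0,0,0,0,1]]])

```text
clock: 17.0
eef_pos: [493.7, 140.3, 74.6]
tool_rot: [-3.141, 0.001, 1.69]
force: [-1.8, -2.0, 8.3]
width: 6.1
gripper_force: 62.5
```

```bash
python3 tq.py
```

```text
yaw 1.693 tz 0.182 tau7 -0.208 F [-1.8 -1.3  7.4] w 6.3 pos [493.8 140.3  74.6] t 17.25
```

Request:
step_arm(series=[[[0,0,0.127,0,0,0,1],[0,0,0,0,0,0,1]]])

```text
clock: 17.45
eef_pos: [493.7, 140.3, 74.6]
tool_rot: [-3.141, 0.001, 1.591]
force: [-1.3, -1.4, 7.1]
width: 6.4
gripper_force: 62.5
```

```bash
python3 tq.py
```

```text
yaw 1.593 tz 0.197 tau7 -0.207 F [-1.8 -1.5  7.4] w 5.8 pos [493.7 140.3  74.6] t 17.70
```

The tau7 reading is clean at a steady 0.207, so I'll keep going in 0.1 rad steps.

Request:
step_arm(series=[[[0,0,0.127,0,0,0,1],[0,0,0,0,0,0,1]]])

```text
clock: 17.9
eef_pos: [493.6, 140.3, 74.6]
tool_rot: [-3.141, 0.001, 1.491]
force: [-1.7, -1.5, 7.9]
width: 6.6
gripper_force: 62.5
```

```bash
python3 tq.py
```

```text
yaw 1.493 tz 0.192 tau7 -0.207 F [-1.5 -1.4  7.9] w 6.3 pos [493.6 140.3  74.6] t 18.15
```

Request:
step_arm(series=[[[0,0,0.127,0,0,0,1],[0,0,0,0,0,0,1]]])

```text
clock: 18.35
eef_pos: [493.5, 140.3, 74.6]
tool_rot: [-3.141, 0.001, 1.391]
force: [-2.1, -1.5, 6.9]
width: 6.1
gripper_force: 62.6
```

```bash
python3 tq.py
```

```text
yaw 1.393 tz 0.204 tau7 -0.207 F [-2.3 -1.2  8. ] w 6.0 pos [493.5 140.3  74.6] t 18.60
```

Request:
step_arm(series=[[[0,0,0.127,0,0,0,1],[0,0,0,0,0,0,1]]])

```text
clock: 18.8
eef_pos: [493.4, 140.3, 74.6]
tool_rot: [-3.141, 0.001, 1.291]
force: [-3.1, -1.0, 8.7]
width: 6.2
gripper_force: 62.6
```

```bash
python3 tq.py
```

```text
yaw 1.294 tz 0.184 tau7 -0.207 F [-2.  -1.2  8.3] w 6.3 pos [493.4 140.3  74.6] t 19.05
```

Request:
step_arm(series=[[[0,0,0.127,0,0,0,1],[0,0,0,0,0,0,1]]])

```text
clock: 19.25
eef_pos: [493.3, 140.4, 74.6]
tool_rot: [-3.141, 0.001, 1.192]
force: [-1.6, -0.9, 8.7]
width: 6.2
gripper_force: 62.7
```

```bash
python3 tq.py
```

```text
yaw 1.194 tz 0.221 tau7 -0.212 F [-2.3 -0.8  8.3] w 5.8 pos [493.3 140.4  74.6] t 19.50
```

Request:
step_arm(series=[[[0,0,0.127,0,0,0,1],[0,0,0,0,0,0,1]]])

```text
clock: 19.7
eef_pos: [493.2, 140.4, 74.6]
tool_rot: [-3.141, 0.002, 1.092]
force: [-2.3, -1.3, 8.8]
width: 6.3
gripper_force: 62.7
```

```bash
python3 tq.py
```

```text
yaw 1.094 tz 0.187 tau7 -0.212 F [-2.6 -1.1  8.4] w 6.3 pos [493.3 140.4  74.6] t 19.95
```

Request:
step_arm(series=[[[0,0,0.127,0,0,0,1],[0,0,0,0,0,0,1]]])

```text
clock: 20.15
eef_pos: [493.2, 140.5, 74.6]
tool_rot: [-3.141, 0.002, 0.992]
force: [-1.9, -1.9, 7.8]
width: 6.1
gripper_force: 62.7
```

```bash
python3 tq.py
```

```text
yaw 0.995 tz 0.159 tau7 -0.214 F [-2.4 -1.1  8.6] w 6.2 pos [493.2 140.5  74.6] t 20.40
```

Request:
step_arm(series=[[[0,0,0.127,0,0,0,1],[0,0,0,0,0,0,1]]])

```text
clock: 20.6
eef_pos: [493.1, 140.5, 74.6]
tool_rot: [-3.141, 0.002, 0.893]
force: [-2.2, -0.7, 8.2]
width: 6.4
gripper_force: 62.8
```

```bash
python3 tq.py
```

```text
yaw 0.895 tz 0.254 tau7 -0.267 F [-3.  -0.9  8.7] w 6.8 pos [493.1 140.5  74.6] t 20.85
```

Touch felt between yaw 0.995 and 0.895, where tau7 jumped from 0.214 to 0.267. The 13 N target should read about 0.311, roughly 0.6 rad more.

Request:
step_arm(series=[[[0,0,0.127,0,0,0,1],[0,0,0.127,0,0,0,1],[0,0,0.127,0,0,0,1],[0,0,0,0,0,0,1]]])

```text
clock: 21.25
eef_pos: [493.0, 140.7, 74.6]
tool_rot: [-3.141, 0.002, 0.594]
force: [-4.1, -0.8, 9.0]
width: 6.4
gripper_force: 62.8
```

```bash
python3 tq.py
```

```text
yaw 0.596 tz 0.250 tau7 -0.287 F [-2.5 -0.9  8.6] w 6.4 pos [492.9 140.7  74.6] t 21.50
```

Request:
step_arm(series=[[[0,0,0.127,0,0,0,1],[0,0,0.127,0,0,0,1],[0,0,0,0,0,0,1]]])

```text
clock: 21.8
eef_pos: [492.9, 140.9, 74.6]
tool_rot: [-3.141, 0.002, 0.395]
force: [-3.5, -0.4, 9.5]
width: 6.3
gripper_force: 62.9
```

```bash
python3 tq.py
```

```text
yaw 0.397 tz 0.254 tau7 -0.301 F [-3.2 -0.2  8.8] w 6.4 pos [492.9 140.9  74.6] t 22.05
```

Request:
step_arm(series=[[[0,0,0.085,0,0,0,1],[0,0,0.085,0,0,0,1],[0,0,0,0,0,0,1]]])

```text
clock: 22.35
eef_pos: [492.8, 141.0, 74.6]
tool_rot: [-3.141, 0.002, 0.262]
force: [-3.2, -0.6, 8.6]
width: 6.0
gripper_force: 62.9
```

```bash
python3 tq.py
```

```text
yaw 0.263 tz 0.279 tau7 -0.309 F [-3.1 -0.3  9.2] w 6.6 pos [492.9 141.   74.6] t 22.60
```

Request:
step_arm(series=[[[0,0,-0.1,0,0,0,1],[0,0,-0.07,0,0,0,1],[0,0,0,0,0,0,0.76],[0,0,0,0,0,0,0.76],[0,0,0,0,0,0,0.76],[0,0,0,0,0,-0.1,0.76],[0,0,0,0,0,-0.2,0.76],[0,0,0,0,0,-0.3,0.76],[0,0,0,0,0,-0.2,0.76],[0,0,0,0,0,0,0.76]]])

```text
clock: 23.6
eef_pos: [497.0, 141.5, 197.9]
tool_rot: [3.141, -0.008, 0.394]
force: [-0.7, 0.3, -0.2]
width: 20.3
gripper_force: 0.0
```

```bash
python3 - <<'E'
from m import *
get('wrist','w8.png');get('scene','s8.png')
i=cv2.imread('pics/w8.png');j=cv2.imread('pics/s8.png')
b=cv2.resize(j[140:260,250:400],(375,300),interpolation=cv2.INTER_CUBIC)
cv2.imwrite('pics/c8.png',np.hstack([cv2.resize(i,(400,300)),b]))
E
python3 tq.py
```

```text
yaw 0.395 tz -0.023 tau7 -0.001 F [-0.2 -0.  -0.2] w 20.5 pos [493.4 140.6 192.9] t 23.95
```

View pics/c8.png

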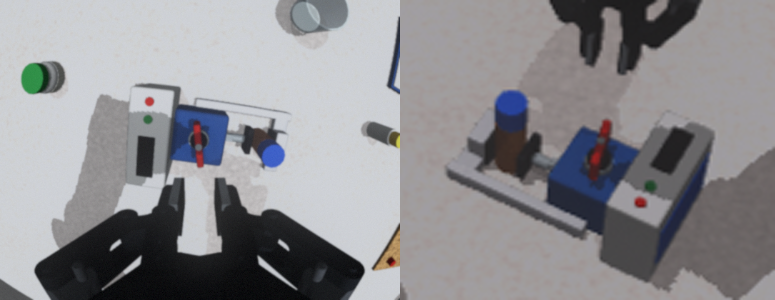

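The tube stands upright, pressed between pad and jaw. The gripper is clear at z 193, and the last reading of 0.309 means about 12.7 N.

```bash
python3 -c "
from cell import ctrl
print(ctrl.finish_job())"
```

```text
the job is handed in; nothing more can be done
None
```

The amber tube stands upright against the fixed jaw, clamped at about 12.7 N (estimated from knob torque); the arm is clear, the white box was not touched as far as the readings show, and the job is handed in.

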